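# Show the carved paddle to the inspection camera

## Robot

A 6-joint arm with a two-finger parallel gripper is mounted at the origin on the work surface. World frame = base frame: x ahead of the robot, y to its left, z up, the work surface at z = 0. Lengths are in m, angles in rad, forces in N, time in s.
With the tool pointing down it reaches from about 0.35 to 0.8 m from the base axis. Payload 7.3 kg.
Tool frame: the origin (TCP) lies at the centre of the arm's flange, where the gripper is bolted on; the fingertips stand 173 mm ahead of it and the grasp point (between the pads) lies 155 mm ahead of it (nose_length is the distance from the TCP to the fingertips, in m); z points along the fingers, y is the line along which they close (so a half turn about z gives the same grasp; the last joint's range is limited). The gripper opens to 85 mm and grips with 20 to 120 N. Pads are 22 mm wide; open, the fingers measure 114 mm over their backs; the gripper's body (76 mm by 85 mm) begins 54 mm behind the grasp point. The pads swing forward as they close: fully open they stand 13 mm farther back than shut.
Start: joints at [-1.486, 0.342, 1.524, -0, 1.275, -0.146], TCP at [0.12, -0.511, 0.405] pointing down, gripper open.
Joint ranges: [-2.53, 2.53], [-0.77, 2.02], [0.04, 2.7], [-1, 4.14], [0.28, 2.66], [-3.11, 3.11]. Speed limits (rad/s): [2.57, 2.57, 3.14, 3.14, 3.14, 3.14].

## Interface

Orientations are given as a unit quaternion [x, y, z, w].
In Python, from workcell import * gives the robot as it stands.
- The arm moves only by the tool carry_out, never from a script. Its argument "targets" is text: rows parted by semicolons, each of 7 numbers parted by spaces: the shift along the world's x, y, z in m, then the turn, a rotation vector about the world's x, y, z in degrees, then the closure, from 0 (fully open) to 1 (shut). In form: x y z rx ry rz grip; .... A call has 1 to 8 rows; each row is the pose to reach, as a shift and turn from the pose commanded when the call began; what a row does not reach only later rows make up. A row lasts 1/8 s, in which the tool goes at most 62.5 mm and 10.7 degrees, less where a joint would pass 70% of its speed; a pose out of reach is approached as far as the arm can. A call with a gripper value outside its range is refused whole. The fingers move at their own pace and stop on an object; "squeeze" is the grip in N (left out, the last holds). Time passes only in rows, so rows that repeat a pose let the fingers close. It gives the time, the measured TCP pose, the force, the opening and the grip force at its end, in the units of the state.
- get_obs(): the state, without advancing time (a new reading comes with each control period).
- snapshot(name): name is "scene" or "top" or "wrist"; returns a dict with "color" (480x640x3 uint8, blue, green, red), "z_map" (480x640 float32, m along the optical axis (not along the pixel's ray), 0 where there is no reading), "fx", "fy", "cx", "cy" (pixels), "k1" (the pictures are not rectified: a ray, as slopes to the right and down, at radius r is drawn at 1 + k1 r^2 times it, then the intrinsics apply), "rvec" (rotation vector, rad) and "tvec" (3), from world to camera coordinates, as OpenCV has them; the wrist camera has in their place "hand_eye" (4x4, takes a point from camera to tool coordinates, whose origin is the TCP and whose axes are the flange's). Camera axes: x right, y down, z forward; pixel columns grow to the right and rows downward; lengths in m; the calibration is good to about 2 mm. A picture is of the moment at which its call begins: read the wrist's pose just before it.
- finish_job(): hands the job in; it is judged then, once.
Trained networks look in the newest picture that a camera, given by its name, has taken for a name from the list of things; names that differ only in an ending like _2 or _b are one class to them, and where a whole thing is asked for, a point or a joint stands for the part that bears it (a point fixed in the world has none). Each returns a list of dicts, best first, with "score" (0 to 1); they miss things now and then, are a little off and sometimes report something else, mostly with a low value. They report only what shows in the picture. A call takes as long as a camera call. They do not tell look-alikes from the thing itself.
- cut_out(camera, name): "mask" (480x640 bool, what is visible of it) and "point" ([column, row] in pixels, amid what is visible of it).
The state is a dict: "time_s": time; "joint_pos": joint angles; "joint_vel": joint speeds; "joint_torque": joint torques, N m; "ee_pos": TCP position; "ee_rot": TCP orientation; "force": force on the tool from outside, world axes, zero at the start; "moment": the same for the moment, N m; "grip_width": opening from 0.0 (shut) to 1.0 (fully open); "finger_force": force on a finger pad.
Only numpy, scipy, OpenCV 4.12 (cv2) and the standard library are available. Lean on these libraries where they do the work, as an engineer would, in place of code of your own. Each camera call takes 0.05 s, during which the arm holds its last target. There are 200 camera calls.

## Task

Pull the carved paddle (the tool with the broad flat handle) out of the tool block and hold it up to the inspection camera: in the air, handle up, the middle of its blade at the camera's viewing point above the round disc, one broad face square to the lens, so that it leans as the camera does. Finish while still holding it there, steady. Do not touch the camera stand; leave the other two tools in the block, and the block and everything else where they stand.

Things in the scene. Friction and masses are not known exactly. Their poses are not given: they have to be found in the camera images.
- paddle: Flat pale wooden paddle 200 mm long, 12 mm thick, standing blade down in a slot, top 210 mm above the table (tallest of the three). Lower 100 mm: blade 34 mm wide, five dark grooves across both broad faces (alike). Upper 100 mm: flat handle 26 mm wide, square end. About 55 g. Origin: centre of the foot; z along it to the handle's end, y across its width, x through its thickness.
- blade_mid (a point): Middle of the paddle's blade: 50 mm from the foot along the paddle's z, inside the wood.
- block: Loose terracotta tool block, 56 (x) by 156 (y) by 95 mm high, 1.2 kg; origin at the centre of its underside, z up. Three slots 50 mm apart in a row along y, each 16 (x) by 38 mm (y), 85 mm deep (slot floor 10 mm above the table), hold one tool each, in any order, broad faces square to the block's x, with 2 mm of play each side.
- ball_tool: Neighbour in the block, to be left in it: same pale wood, flat blade 100 x 32 x 12 mm, thin round stem 12 mm thick ending in a ball 22 mm across; 150 mm long, so its top is 160 mm above the table. Origin at the foot, z up.
- stick_tool: Neighbour in the block, to be left in it: same pale wood, flat blade 100 x 32 x 12 mm, plain round stem 13 mm thick; 145 mm long, so its top is 155 mm above the table. Origin at the foot, z up.
- stand: Camera stand, fixed, below 320 mm: dark steel base bar 360 x 90 x 12 mm (100 mm before to 260 mm beyond the origin along x), aluminium disc 150 mm across on it (top at 32 mm) and, 228 mm from the disc's centre along +x, a post with the camera. Origin: on the table under the disc's centre; x from disc to post (away from the robot, turned at most 0.35 rad), z up.
- camera: Grey camera box 62 x 56 x 56 mm with a black lens barrel 40 mm across. Origin: centre of the lens glass, 240 mm above the table, 166 mm from the disc's centre. It looks along its -x, back over the disc and 0.4 rad (23 deg) down; y level; z up, leaning 0.4 rad towards the robot. Shown rightly, the paddle's z lies along the camera's z, its x along the camera's x (either way round).
- view (a point): The camera's viewing point, in the air on the lens axis 180 mm in front of the glass; it lies straight above the centre of the disc, 170 mm above the table. Axes as the camera's.
- jar: Bystander: clear jar, white cap, 60 mm across, 85 mm high. Origin at the centre of its underside.
- rib: Bystander: flat brown wooden rib, about 70 mm across, 9 mm thick. Origin at its underside.
- stamp: Bystander: turned terracotta hand stamp, 34 mm across, 55 mm high. Origin at the centre of its underside.
- mug: Bystander: white mug, 76 mm across, 85 mm high. Origin at the centre of its underside.
- bowl: Bystander: white bowl, 150 mm across, 65 mm high. Origin at the centre of its underside.
- maquette: Bystander: small white seated figure on a wooden board 90 x 110 mm, 137 mm high. Origin at the centre of its underside.
Mind the look-alikes: they are no part of the job. Leave any turquoise look-alike of the ball_tool alone.

How it is judged:
By the outcome, as a careful person would: the job done as asked, in the order asked, and still so for the second after the job is handed in, while the arm keeps its last pose, push and grip.
It also fails if it takes over 38 s, if anything falls off the work surface, if the arm or the gripper's body presses on something with over 40 N, if the wrist force passes 120 N, or if a joint passes its speed limit or range.

## Working session

There is one attempt and no reset: what is moved stays moved. The work goes in short steps, Python scripts to look and compute and a tool call to move; the robot and the scene stay as the last step left them, time stands still between calls to the robot, and variables do not carry over. Pictures are saved under pics/ and viewed, at most 10 in all, crops included, and the job is handed in when it is done.

Besides the shell and the picture viewer there is one more tool, called by a JSON object that holds its "api" and its "payload". carry_out: Moves the arm, as the interface text tells. Its arguments: {"type":"object","properties":{"targets":{"type":"string"},"squeeze":{"type":"number"}},"required":["targets"]}

```bash
mkdir -p pics; ls; cat > h.py <<'E'
from workcell import *
import numpy as np, cv2
from scipy.spatial.transform import Rotation as R
def snap(n):
    o=get_obs(); s=snapshot(n)
    if 'hand_eye' in s:
        T=np.eye(4);T[:3,:3]=R.from_quat(o['ee_rot']).as_matrix();T[:3,3]=o['ee_pos']
        s['T']=T@np.array(s['hand_eye'])
    else:
        M=np.eye(4);M[:3,:3]=cv2.Rodrigues(np.array(s['rvec'],float))[0];M[:3,3]=np.ravel(s['tvec'])
        s['T']=np.linalg.inv(M)
    return s
def cloud(s):
    z=s['z_map'].astype(float);v,u=np.mgrid[:480,:640]
    x=(u-s['cx'])/s['fx'];y=(v-s['cy'])/s['fy'];a,b=x.copy(),y.copy()
    for _ in range(8):
        f=1+s['k1']*(a*a+b*b);a,b=x/f,y/f
    P=np.stack([a*z,b*z,z],-1)@s['T'][:3,:3].T+s['T'][:3,3]
    P[z<=0]=np.nan
    return P
E
python3 - <<'E'
from h import *
print(get_obs())
for n in ['scene','top']:
    s=snap(n);cv2.imwrite(f'pics/{n}1.png',s['color']);P=cloud(s);np.save(n+'.npy',P)
    for k in ['paddle','block','ball_tool','stick_tool','stand','camera']:
        for d in cut_out(n,k)[:3]:
            m=d['mask'];q=P[m];q=q[~np.isnan(q[:,0])]
            print(n,k,round(d['score'],2),np.round(d['point']),m.sum(),np.round(np.median(q,0),3) if len(q) else '', np.round(np.percentile(q,[3,97],axis=0),3).tolist() if len(q) else '')
E
```

```text
pics
{'time_s': 0.0, 'joint_pos': array([-1.48598232e+00,  3.42733537e-01,  1.52504585e+00, -1.85195445e-05,
        1.27539462e+00, -1.46015871e-01]), 'joint_vel': array([-5.33197489e-07,  9.16463223e-04,  9.98348078e-04,  7.40884233e-04,
       -2.13260959e-03, -3.20151395e-04]), 'joint_torque': array([-2.16507811e-03, -4.33677185e+01, -2.46011013e+01, -4.53191087e-04,
        7.94089108e-03, -9.91479112e-07]), 'ee_pos': array([ 0.12011136, -0.51093005,  0.40401007]), 'ee_rot': array([ 9.93346464e-01,  1.15161526e-01,  1.53392953e-05, -7.90578630e-04]), 'force': array([-0.46155769,  0.20460614,  0.40902001]), 'moment': array([-0.03242597,  0.00127986,  0.01706616]), 'finger_force': 0.0, 'grip_width': 0.9998324189834618}
scene paddle 0.76 [273. 272.] 513 [ 0.559 -0.134  0.153] [[0.546, -0.146, 0.094], [0.563, -0.115, 0.212]]
scene block 0.6 [254. 311.] 2568 [ 0.57  -0.196  0.071] [[0.518, -0.259, 0.007], [0.585, -0.113, 0.099]]
scene ball_tool 0.91 [201. 324.] 534 [ 0.519 -0.313  0.073] [[0.511, -0.326, 0.007], [0.526, -0.299, 0.149]]
scene ball_tool 0.73 [236. 300.] 243 [ 0.545 -0.
[... 495 characters left out ...]
238.] 988 [ 0.54  -0.174  0.093] [[0.511, -0.251, 0.001], [0.583, -0.102, 0.106]]
top ball_tool 0.67 [422. 249.] 151 [ 0.514 -0.306  0.088] [[0.505, -0.342, -0.003], [0.536, -0.294, 0.152]]
top ball_tool 0.52 [169. 238.] 970 [0.567 0.454 0.044] [[0.523, 0.412, 0.006], [0.623, 0.519, 0.133]]
top ball_tool 0.5 [397. 245.] 73 [ 0.538 -0.224  0.15 ] [[0.532, -0.24, 0.088], [0.547, -0.212, 0.162]]
top stick_tool 0.7 [374. 204.] 337 [ 0.663 -0.176  0.082] [[0.642, -0.202, 0.024], [0.691, -0.152, 0.091]]
top stand 0.68 [254. 214.] 4290 [0.63  0.179 0.03 ] [[0.475, 0.115, 0.005], [0.782, 0.271, 0.297]]
top camera 0.86 [258. 156.] 715 [0.752 0.147 0.286] [[0.709, 0.114, 0.255], [0.793, 0.174, 0.303]]
```

View pics/scene1.png

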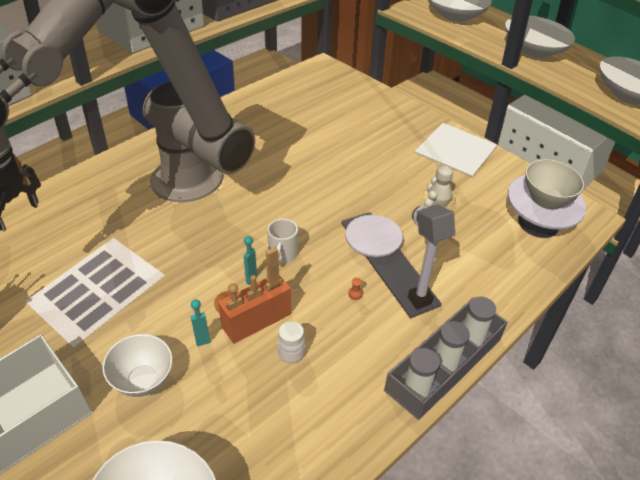

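View pics/top1.png

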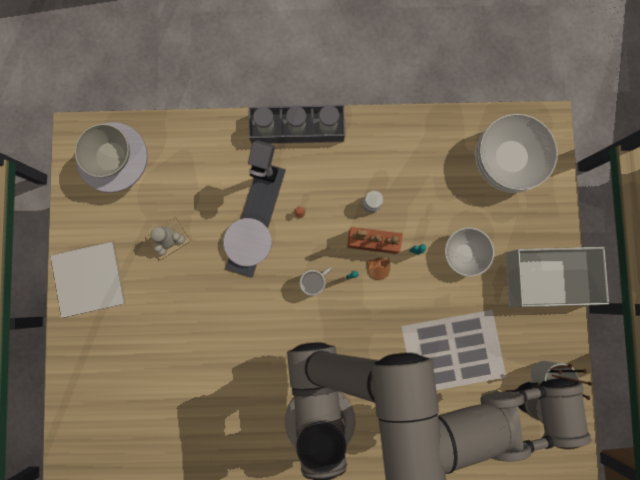

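```bash
python3 - <<'E'
from h import *
for n in ['top','scene']:
    P=np.load(n+'.npy');Q=P.reshape(-1,3);Q=Q[~np.isnan(Q[:,0])]
    # block top
    b=Q[(abs(Q[:,2]-.095)<.006)&(Q[:,0]>.49)&(Q[:,0]<.61)&(Q[:,1]>-.275)&(Q[:,1]<-.09)]
    r=cv2.minAreaRect((b[:,:2]*1000).astype(np.float32)); print(n,'block',len(b),r)
    # paddle above block
    p=Q[(Q[:,2]>.13)&(Q[:,2]<.225)&(Q[:,0]>.5)&(Q[:,0]<.62)&(Q[:,1]>-.27)&(Q[:,1]<-.08)]
    for lo,hi in [(.13,.165),(.165,.2),(.2,.225)]:
        q=p[(p[:,2]>lo)&(p[:,2]<hi)]
        if len(q):print(lo,len(q),q.mean(0).round(4),q.min(0).round(3),q.max(0).round(3),cv2.minAreaRect((q[:,:2]*1000).astype(np.float32)))
    # disc
    d=Q[(abs(Q[:,2]-.032)<.004)&(Q[:,0]>.45)&(Q[:,0]<.85)&(Q[:,1]>.05)&(Q[:,1]<.33)]
    print('disc',len(d),cv2.minEnclosingCircle((d[:,:2]*1000).astype(np.float32)),np.percentile(d,[1,99],axis=0).round(3).tolist())
    e=Q[(abs(Q[:,2]-.012)<.004)&(Q[:,0]>.4)&(Q[:,0]<.9)&(Q[:,1]>.05)&(Q[:,1]<.33)]
    print('bar',len(e),cv2.minAreaRect((e[:,:2]*1000).astype(np.float32)))
    c=Q[(Q[:,2]>.2)&(Q[:,2]<.34)&(Q[:,0]>.6)&(Q[:,1]>.05)&(Q[:,1]<.33)]
    print('cam',len(c),cv2.minAreaRect((c[:,:2]*1000).astype(np.float32)),c.mean(0))
E
```

```text
top block 638 ((548.0235595703125, -178.77049255371094), (156.47982788085938, 56.700653076171875), 81.46085357666016)
0.13 81 [ 0.5445 -0.1931  0.1525] [ 0.529 -0.237  0.132] [ 0.56  -0.116  0.164] ((544.3687133789062, -176.43800354003906), (121.9200668334961, 20.709613800048828), 84.67153930664062)
0.165 15 [ 0.5517 -0.1252  0.1838] [ 0.548 -0.14   0.167] [ 0.561 -0.116  0.199] ((551.5234985351562, -126.25262451171875), (25.510343551635742, 8.604196548461914), 63.14553451538086)
0.2 43 [ 0.5552 -0.1293  0.2093] [ 0.548 -0.143  0.201] [ 0.563 -0.117  0.215] ((555.095458984375, -129.70716857910156), (25.67108917236328, 12.024270057678223), 79.73762512207031)
disc 1256 ((634.2119140625, 182.27076721191406), 158.7733917236328) [[0.485, 0.131, 0.028], [0.756, 0.283, 0.036]]
bar 1337 ((650.90625, 190.06834411621094), (279.7225036621094, 498.05401611328125), 89.90997314453125)
cam 746 ((752.824462890625, 147.9654998779297), (57.9578742980957, 105.4111557006836), 72.06852722167969) [0.75064031 0.14594842 0.281611  ]
scene block 1092 ((548.3021850585938, -180.2135009765625), (158.46810913085
[... 261 characters left out ...]
] [ 0.548 -0.146  0.165] [ 0.563 -0.117  0.2  ] ((559.1913452148438, -132.82763671875), (28.077455520629883, 12.600115776062012), 66.27748107910156)
0.2 93 [ 0.5567 -0.1326  0.2087] [ 0.547 -0.145  0.201] [ 0.566 -0.118  0.216] ((555.677734375, -131.8481903076172), (26.208696365356445, 16.453351974487305), 76.3774185180664)
disc 1447 ((637.6263427734375, 185.15426635742188), 165.13430786132812) [[0.484, 0.117, 0.029], [0.791, 0.282, 0.036]]
bar 1674 ((651.904052734375, 190.6754150390625), (470.20648193359375, 278.8147888183594), 0.2945301830768585)
cam 1299 ((755.8165893554688, 143.29083251953125), (59.88457107543945, 107.65637969970703), 76.01382446289062) [0.77152707 0.13227343 0.27344718]
```

Scene view: the block stands at about (255,305), with the paddle in the slot nearest +y, its top at about (272,255). One turquoise look-alike is at (250,260), close on the robot's side, and another is at (200,325). The top view shows the stand's disc at (247,242), the camera at (258,156), the block at (375,240) and the near turquoise tool at (352,274).

From the depth data, the block's yaw is about -8.5° and the paddle is at about (0.555, -0.130).

{"api": "carry_out", "payload": {"targets": "0.035 0.03 0.015 6 0 0 0"}}

```text
time_s: 0.82
ee_pos: [0.1542, -0.4814, 0.419]
ee_rot: [0.992, 0.113, 0.006, -0.054]
force: [1.0, -0.2, 0.2]
grip_width: 1.001
finger_force: 0.0
```

I put the 6° turn about x instead of z by mistake, so I'm undoing it first.

{"api": "carry_out", "payload": {"targets": "0.02 0.02 0.01 -6 0 0 0"}}

```text
time_s: 0.95
ee_pos: [0.1759, -0.4609, 0.4296]
ee_rot: [0.993, 0.115, 0.0, -0.0]
force: [0.3, -0.2, 0.3]
grip_width: 1.0
finger_force: 0.0
```

{"api": "carry_out", "payload": {"targets": "0.04 0.035 0 0 0 6 0; 0.08 0.07 0.005 0 0 13 0; 0.12 0.105 0.01 0 0 20 0; 0.16 0.14 0.01 0 0 28 0; 0.20 0.175 0.01 0 0 36 0; 0.24 0.21 0.01 0 0 44 0; 0.28 0.245 0.01 0 0 52 0; 0.32 0.28 0.01 0 0 60 0"}}

```text
time_s: 1.95
ee_pos: [0.4963, -0.1797, 0.4399]
ee_rot: [0.801, 0.598, 0.0, 0.0]
force: [1.4, -1.8, -0.2]
grip_width: 1.0
finger_force: 0.0
```

{"api": "carry_out", "payload": {"targets": "0.035 0.03 0 0 0 5 0; 0.06 0.051 0 0 0 8.3 0; 0.06 0.051 0 0 0 8.3 0; 0.06 0.051 0 0 0 8.3 0"}}

```text
time_s: 2.45
ee_pos: [0.5547, -0.1304, 0.4395]
ee_rot: [0.758, 0.653, -0.0, -0.0]
force: [-0.8, 0.2, 0.5]
grip_width: 1.0
finger_force: 0.0
```

```bash
cat > stand.py <<'E'
from h import *
from scipy.optimize import least_squares
def fit(n,P):
    m=cut_out(n,'stand')[0]['mask'];m=cv2.dilate(m.astype(np.uint8),np.ones((3,3)))>0
    Q=P[m];Q=Q[~np.isnan(Q[:,0])]
    d=Q[(abs(Q[:,2]-.032)<.006)]
    # disc: robust max-overlap centre via minEnclosing of inliers
    c=np.median(d[:,:2],0)
    for _ in range(20):
        i=d[np.hypot(*(d[:,:2]-c).T)<.079];c=i[:,:2].mean(0)
    h=np.unique(np.round(i[:,:2]*1000),axis=0)
    hull=cv2.convexHull((i[:,:2]*1000).astype(np.float32))[:,0]
    r=least_squares(lambda p:np.hypot(hull[:,0]-p[0],hull[:,1]-p[1])-p[2],[*(c*1000),75],loss='soft_l1')
    e=Q[(Q[:,2]>.004)&(Q[:,2]<.018)]
    return c,r.x,len(i),cv2.minAreaRect((e[:,:2]*1000).astype(np.float32)),np.median(i[:,2]),Q
E
python3 - <<'E'
from stand import *
print({k:np.round(v,4) for k,v in get_obs().items() if k in('ee_pos','ee_rot','time_s','joint_pos')})
for n in ['scene','top']:
    s=snap(n);P=cloud(s);print(n,fit(n,P)[:5])
    for d in cut_out(n,'camera')[:1]:
        q=P[d['mask']];q=q[~np.isnan(q[:,0])];t=q[q[:,2]>.285];print('cam',q.mean(0),t.mean(0),cv2.minAreaRect((q[q[:,2]>.23][:,:2]*1000).astype(np.float32)))
s=snap('wrist');P=cloud(s);cv2.imwrite('pics/w1.png',s['color']);np.save('w1.npy',P)
for k in ['paddle','block']:
    for d in cut_out('wrist',k)[:2]:
        q=P[d['mask']];q=q[~np.isnan(q[:,0])];print(k,round(d['score'],2),d['point'],len(q))
        for lo,hi in [(.085,.105),(.2,.22)]:
            t=q[(q[:,2]>lo)&(q[:,2]<hi)]
            if len(t)>5:print(lo,len(t),t.mean(0).round(4),cv2.minAreaRect((t[:,:2]*1000).astype(np.float32)))
E
```

```text
{'time_s': np.float64(2.45), 'joint_pos': array([-3.6520e-01,  4.0240e-01,  1.3356e+00, -4.0000e-04,  1.4041e+00,
       -2.1660e-01]), 'ee_pos': array([ 0.5547, -0.1304,  0.4395]), 'ee_rot': array([ 7.576e-01,  6.527e-01, -3.000e-04, -1.000e-04])}Traceback (most recent call last):
  File "<stdin>", line 4, in <module>
  File "stand.py", line 4, in fit
    m=cut_out(n,'stand')[0]['mask'];m=cv2.dilate(m.astype(np.uint8),np.ones((3,3)))>0
      ~~~~~~~~~~~~~~~~~~^^^
IndexError: list index out of range
```

```bash
python3 - <<'E'
from stand import *
for n in ['top','scene']:
  try:
    s=snap(n);P=cloud(s);print(n,fit(n,P)[:5])
    for d in cut_out(n,'camera')[:1]:
        q=P[d['mask']];q=q[~np.isnan(q[:,0])];t=q[q[:,2]>.285];print('cam',q.mean(0),t.mean(0),cv2.minAreaRect((q[q[:,2]>.23][:,:2]*1000).astype(np.float32)))
  except IndexError: print(n,'none')
s=snap('wrist');P=cloud(s);cv2.imwrite('pics/w1.png',s['color']);np.save('w1.npy',P)
for k in ['paddle','block','stand']:
    for d in cut_out('wrist',k)[:2]:
        q=P[d['mask']];q=q[~np.isnan(q[:,0])];print(k,round(d['score'],2),d['point'],len(q))
        for lo,hi in [(.085,.105),(.2,.22)]:
            t=q[(q[:,2]>lo)&(q[:,2]<hi)]
            if len(t)>5:print(lo,len(t),t.mean(0).round(4),cv2.minAreaRect((t[:,:2]*1000).astype(np.float32)))
E
```

```text
top (array([0.55426932, 0.21324311]), array([555.45532372, 212.97817246,  74.40094059]), 1571, ((662.8366088867188, 183.8868408203125), (154.13623046875, 429.96588134765625), 73.39140319824219), np.float64(0.03238667930769834))
cam [0.75237445 0.14630875 0.2793751 ] [0.76478143 0.14336018 0.29419248] ((753.3887329101562, 147.81497192382812), (56.5323486328125, 104.63134765625), 71.51834106445312)
scene (array([0.55779092, 0.20661676]), array([555.51244292, 210.0279278 ,  74.89771617]), 1734, ((665.0249633789062, 242.02642822265625), (325.72052001953125, 382.7723388671875), 54.07248306274414), np.float64(0.03407124925056115))
cam [0.77018135 0.13408964 0.27510243] [0.77393865 0.13585761 0.29408343] ((756.0517578125, 143.7391357421875), (59.93370056152344, 104.28955841064453), 75.16859436035156)
paddle 0.65 [319.8, 243.5] 2090
0.085 103 [ 0.556  -0.1245  0.096 ] ((556.6488037109375, -151.54869079589844), (11.658536911010742, 80.9619369506836), 1.7525420188903809)
0.2 1181 [ 0.5535 -0.1272  0.2093] ((553.3436889648438, -128.7383575439453), (26.1680965423584, 12.031973838806152), 81.16053771972656)
block 0.57 [332.4, 251.1] 9870
0.085 8831 [ 0.5468 -0.1696  0.0949] ((545.3425903320312, -178.23521423339844), (156.37474060058594, 56.28364562988281), 81.105712890625)
```

View pics/w1.png

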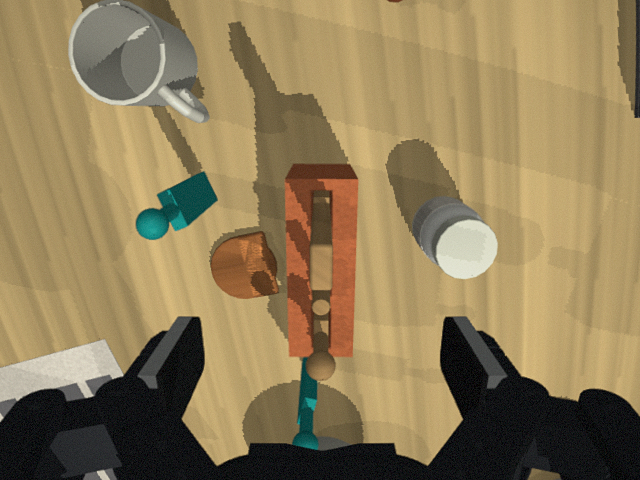

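Wrist view: the paddle's top is at (320,265) in the block, midway between the fingers. The neighbours' tops are at (320,307) and (320,365), and the turquoise look-alike at (152,222) is well clear. Next I descend and grip across the thickness.

{"api": "carry_out", "payload": {"targets": "-0.001 0.001 0 0 0 0 0.4; -0.001 0.001 -0.03 0 0 0 0.4; -0.001 0.001 -0.06 0 0 0 0.4; -0.001 0.001 -0.085 0 0 0 0.4; -0.001 0.001 -0.1 0 0 0 0.4; -0.001 0.001 -0.11 0 0 0 0.4; -0.001 0.001 -0.11 0 0 0 0.4"}}

```text
time_s: 3.92
ee_pos: [0.5542, -0.1291, 0.3295]
ee_rot: [0.757, 0.653, -0.0, -0.0]
force: [-0.3, -0.4, 0.2]
grip_width: 0.6
finger_force: 0.0
```

{"api": "carry_out", "payload": {"targets": "0 0 0 0 0 0 0.7; 0 0 0 0 0 0 0.8; 0 0 0 0 0 0 0.9; 0 0 0 0 0 0 1; 0 0 0 0 0 0 1; 0 0 0 0 0 0 1", "squeeze": 50}}

```text
time_s: 4.68
ee_pos: [0.5543, -0.1291, 0.3305]
ee_rot: [0.757, 0.653, 0.0, 0.001]
force: [-0.4, 0.6, 6.1]
grip_width: 0.132
finger_force: 49.5
```

{"api": "carry_out", "payload": {"targets": "0 0 0.01 0 0 0 1; 0 0 0.025 0 0 0 1; 0 0 0.045 0 0 0 1; 0 0 0.065 0 0 0 1; 0 0 0.085 0 0 0 1; 0 0 0.105 0 0 0 1; 0 0 0.135 0 0 0 1; 0 0 0.17 0 0 0 1"}}

```text
time_s: 5.68
ee_pos: [0.5538, -0.129, 0.5012]
ee_rot: [0.757, 0.653, -0.0, -0.0]
force: [0.1, 0.8, -1.7]
grip_width: 0.138
finger_force: 48.7
```

```bash
python3 - <<'E'
from h import *
o=get_obs();print(o['ee_pos'],o['ee_rot'],o['grip_width'],o['force'])
for n in ['top','scene']:
    s=snap(n);P=cloud(s);cv2.imwrite(f'pics/{n}2.png',s['color'])
    for k in ['paddle','block']:
        for d in cut_out(n,k)[:2]:
            q=P[d['mask']];q=q[~np.isnan(q[:,0])];print(n,k,round(d['score'],2),d['point'],len(q),np.percentile(q,[2,50,98],axis=0).round(3).tolist())
            if k=='block':
                t=q[abs(q[:,2]-.095)<.006];print(cv2.minAreaRect((t[:,:2]*1000).astype(np.float32)))
E
```

```text
[ 0.55381885 -0.12897243  0.50119104] [ 7.57435330e-01  6.52910164e-01 -8.22933852e-05 -1.79195455e-04] 0.1375093905396777 [ 0.11935827  0.75001638 -1.74674537]
top block 0.87 [370.2, 239.1] 567 [[0.509, -0.249, 0.003], [0.537, -0.167, 0.092], [0.582, -0.099, 0.419]]
((548.0281982421875, -178.95013427734375), (156.83251953125, 56.933773040771484), 80.93485260009766)
scene paddle 0.68 [270.8, 235.3] 898 [[0.547, -0.149, 0.186], [0.56, -0.138, 0.264], [0.565, -0.116, 0.376]]
scene paddle 0.24 [252.3, 287.7] 211 [[0.525, -0.195, 0.093], [0.551, -0.183, 0.113], [0.556, -0.157, 0.158]]
scene block 0.89 [257.1, 312.0] 2805 [[0.515, -0.26, 0.007], [0.569, -0.189, 0.077], [0.586, -0.108, 0.1]]
((548.5665283203125, -180.85556030273438), (156.87261962890625, 60.876224517822266), 82.06214904785156)
```

{"api": "carry_out", "payload": {"targets": "-0.007 0.025 0 0 0 -1 1; -0.02 0.075 0 0 0 -2 1; -0.034 0.13 0 0 0 -3 1; -0.05 0.19 0 0 0 -4 1; -0.066 0.25 0 0 0 -6 1; -0.082 0.31 0 0 0 -7 1; -0.094 0.355 0 0 0 -8 1; -0.099 0.373 0 0 0 -9 1"}}

```text
time_s: 6.98
ee_pos: [0.454, 0.2463, 0.4985]
ee_rot: [0.806, 0.592, -0.001, -0.001]
force: [-0.4, 1.0, -1.3]
grip_width: 0.139
finger_force: 48.8
```

```bash
python3 - <<'E'
from stand import *
o=get_obs();print(o['ee_pos'],o['ee_rot'],o['grip_width'],o['force'])
Tt=np.eye(4);Tt[:3,:3]=R.from_quat(o['ee_rot']).as_matrix();Tt[:3,3]=o['ee_pos']
for n in ['top','scene','wrist']:
    s=snap(n);P=cloud(s);cv2.imwrite(f'pics/{n}3.png',s['color']);np.save(n+'3.npy',P)
    try:
        f=fit(n,P);print(n,'disc',f[0],f[1],f[2],f[4])
    except Exception as e: print(n,e)
    for k in ['paddle','camera']:
        for d in cut_out(n,k)[:1]:
            q=P[d['mask']];q=q[~np.isnan(q[:,0])];print(n,k,round(d['score'],2),d['point'],len(q),np.percentile(q,[2,50,98],axis=0).round(3).tolist())
            np.save(f'{n}3_{k}.npy',q)
            if k=='paddle':
                t=(q-Tt[:3,3])@Tt[:3,:3]; print('tool frame')
                for a in np.arange(.13,.33,.02):
                    u=t[(t[:,2]>a)&(t[:,2]<a+.02)]
                    if len(u)>5:print(a.round(2),len(u),np.percentile(u[:,0],[3,97]).round(4),np.percentile(u[:,1],[5,50,95]).round(4))
E
```

```text
[0.45398313 0.2462644  0.49853362] [ 8.05580362e-01  5.92485247e-01 -1.10767746e-03 -5.33959163e-04] 0.13859702984236416 [-0.37076312  0.99561054 -1.29805286]
top disc [0.55509515 0.21022353] [555.13942205 212.73243903  74.30971782] 1495 0.03216577916207264
top paddle 0.55 [469.6, 249.8] 1848 [[0.439, -0.534, 0.0], [0.508, -0.477, 0.025], [0.573, -0.401, 0.068]]
tool frame
top camera 0.67 [257.9, 155.0] 734 [[0.706, 0.113, 0.251], [0.751, 0.147, 0.285], [0.797, 0.176, 0.304]]
scene disc [0.55815305 0.20724102] [555.67345292 209.89642582  75.07163436] 1747 0.03404855737292056
scene paddle 0.91 [361.2, 142.8] 737 [[0.439, 0.224, 0.177], [0.459, 0.234, 0.259], [0.466, 0.258, 0.374]]
tool frame
0.13 33 [-0.018  -0.0112] [-0.0048  0.005   0.0103]
0.15 34 [-0.0173 -0.0106] [-0.0094  0.0063  0.0124]
0.17 68 [-0.0174  0.0065] [-0.0018  0.007   0.0112]
0.19 73 [-0.0172  0.0079] [0.0002 0.0072 0.0116]
0.21 98 [-0.0202  0.0115] [-0.0025  0.0078  0.0115]
0.23 88 [-0.0207  0.0119] [0.001  0.0076 0.0115]
0.25 91 [-0.0212  0.011 ] [0.0004 0.0082 0.0121]
0.27 91 [-0.0214  0.0122] [-0.0003  0.0083  0
[... 236 characters left out ...]
1646009] [552.09976553 213.70603311  74.49096517] 14995 0.0318583761929197
wrist paddle 0.96 [319.9, 349.6] 8409 [[0.449, 0.235, 0.21], [0.457, 0.255, 0.365], [0.463, 0.26, 0.38]]
tool frame
0.13 1289 [0.0089 0.0106] [-0.0035  0.0017  0.0067]
0.15 851 [0.0091 0.0106] [-0.0036  0.0017  0.0066]
0.17 609 [0.0086 0.0106] [-0.0038  0.0013  0.0068]
0.19 442 [0.0088 0.0107] [-0.0037  0.0017  0.0068]
0.21 512 [0.0095 0.0145] [-0.0037  0.0013  0.0068]
0.23 249 [0.0119 0.0146] [-0.0041  0.0013  0.0069]
0.25 189 [0.0114 0.0146] [-0.0039  0.0018  0.007 ]
0.27 148 [0.0138 0.0146] [-0.0039  0.0012  0.0067]
0.29 118 [0.0139 0.0146] [-0.0037  0.0012  0.0067]
0.31 35 [0.014  0.0146] [-0.0033  0.0018  0.006 ]
```

View pics/scene3.png

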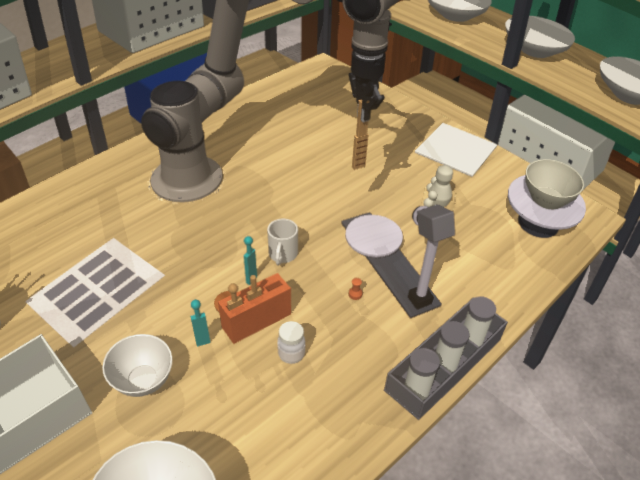

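View pics/wrist3.png

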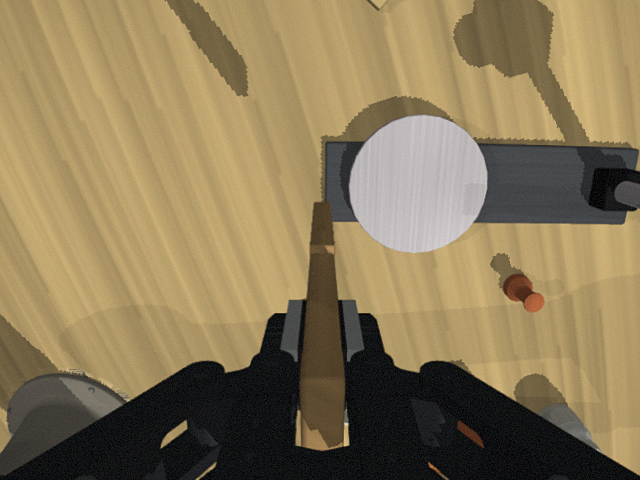

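Scene view: the paddle hangs straight in the gripper at (361,140), with its grooves showing. The block at (255,308) and the two other tools are undisturbed. Wrist view: the disc is at (418,183) with the bar running right to the post at (615,188).

Next I work out the stand's yaw and the final move.

```bash
python3 - <<'E'
from stand import *
for n in ['wrist','top','scene']:
    s=snap(n);P=cloud(s);f=fit(n,P);Q=f[5];c=f[1][:2]/1000
    e=Q[(Q[:,2]>.006)&(Q[:,2]<.016)&(np.hypot(*(Q[:,:2]-c).T)<.27)]
    # bar yaw: maximise compactness over yaw of transverse extent
    best=min(np.radians(np.arange(-30,0,.1)),key=lambda a:np.subtract(*np.percentile((e[:,:2]-c)@[-np.sin(a),np.cos(a)],[98,2])))
    t=(e[:,:2]-c)@[-np.sin(best),np.cos(best)];l=(e[:,:2]-c)@[np.cos(best),np.sin(best)]
    print(n,c,len(e),'yaw',np.degrees(best),np.percentile(t,[1,99]),np.percentile(l,[1,99]))
    # camera axis symmetric plane: top face of box points
    for d in cut_out(n,'camera')[:1]:
        q=P[d['mask']];q=q[~np.isnan(q[:,0])];h=q[q[:,2]>.2]
        if len(h)>50:
            r=cv2.minAreaRect((h[:,:2]*1000).astype(np.float32));v=np.array(r[0])/1000-c
            print(' cam rect',r,'dir',np.degrees(np.arctan2(v[1],v[0])))
E
```

```text
wrist [0.5522545  0.21359561] 12025 yaw -18.299999999999834 [-0.04301823  0.04522181] [-0.09786592  0.25380823]
top [0.55527563 0.21274429] 1137 yaw -18.09999999999983 [-0.04456657  0.04563095] [-0.0978142   0.25381352]
 cam rect ((752.4063720703125, 148.50057983398438), (57.469520568847656, 102.03886413574219), 71.53401184082031) dir -18.05047507555327
scene [0.5553295  0.21020903] 1616 yaw -22.499999999999893 [-0.04893617  0.14926025] [-0.10059559  0.25983573]
 cam rect ((754.1522827148438, 142.83578491210938), (59.95170211791992, 105.2216796875), 73.76847839355469) dir -18.71950504517677
```

```bash
cat > goal.py <<'E'
from h import *
def goal(V=np.array([.5545,.2122,.17]),yaw=-18.2,off=(-.0028,.0005,.2705)):
    o=get_obs();y=np.radians(yaw);a=.4
    cx=np.array([np.cos(a)*np.cos(y),np.cos(a)*np.sin(y),np.sin(a)]);cy=np.array([-np.sin(y),np.cos(y),0]);cz=np.cross(cx,cy)
    Rg=np.stack([np.cross(cx,-cz),cx,-cz],1)
    p=V-Rg@np.array(off);Rc=R.from_quat(o['ee_rot'])
    return p-o['ee_pos'],(R.from_matrix(Rg)*Rc.inv()).as_rotvec(degrees=True),p,o
if __name__=='__main__':
    d,r,p,o=goal();print(d.round(4),r.round(2),p.round(4),o['ee_pos'],o['time_s'],o['force'])
E
python3 goal.py
```

```text
[-0.0002  0.0039 -0.0808] [ -7.02 -21.81  -0.72] [0.4549 0.2479 0.419 ] [0.45508936 0.24396473 0.49971996] 8.025 [-0.41715909 -0.55567544 -0.2153199 ]
```

{"api": "carry_out", "payload": {"targets": "0 0.001 -0.006 -0.7 -2.2 -0.1 1; 0 0.001 -0.02 -1.8 -5.5 -0.2 1; 0 0.002 -0.034 -3 -9.3 -0.3 1; 0 0.003 -0.048 -4.2 -13 -0.4 1; 0 0.003 -0.062 -5.4 -16.7 -0.5 1; 0 0.004 -0.074 -6.4 -20 -0.6 1; 0 0.004 -0.081 -7 -21.8 -0.7 1; 0 0.004 -0.081 -7 -21.8 -0.7 1"}}

```text
time_s: 9.02
ee_pos: [0.4548, 0.248, 0.4182]
ee_rot: [0.794, 0.575, 0.116, 0.16]
force: [-0.0, -0.1, -1.4]
grip_width: 0.134
finger_force: 48.8
```

{"api": "carry_out", "payload": {"targets": "0 0 0 0 0 0 1; 0 0 0 0 0 0 1; 0 0 0 0 0 0 1"}}

```text
time_s: 9.4
ee_pos: [0.4552, 0.2479, 0.419]
ee_rot: [0.794, 0.575, 0.117, 0.161]
force: [0.7, 0.8, -1.3]
grip_width: 0.135
finger_force: 48.8
```

```bash
cat > check.py <<'E'
from stand import *
from goal import goal
d,r,p,o=goal();print('to go',d.round(4),r.round(2),o['time_s'],o['force'].round(2),o['grip_width'])
y=np.radians(-18.2);a=.4
C=np.array([[np.cos(a)*np.cos(y),np.cos(a)*np.sin(y),np.sin(a)],[-np.sin(y),np.cos(y),0],[-np.sin(a)*np.cos(y),-np.sin(a)*np.sin(y),np.cos(a)]])
for n in ['scene','top','wrist']:
    s=snap(n);P=cloud(s);cv2.imwrite(f'pics/{n}4.png',s['color'])
    try: c=fit(n,P)[1][:2]/1000
    except Exception: c=None
    print(n,'disc',c)
    for d in cut_out(n,'paddle')[:1]:
        q=P[d['mask']];q=q[~np.isnan(q[:,0])];V=np.array([.5545,.2122,.17])
        if n!='wrist' and c is not None and np.hypot(*(c-V[:2]))<.006: V[:2]=c
        t=(q-V)@C.T;print(n,round(d['score'],2),d['point'],len(q),'ref',V)
        for b in np.arange(-.07,.15,.02):
            u=t[(t[:,2]>b)&(t[:,2]<b+.02)]
            if len(u)>5:print(b.round(2),len(u),'x',np.percentile(u[:,0],[5,50,95]).round(4),'y',np.percentile(u[:,1],[3,97]).round(4))
        print('zmin',np.percentile(t[:,2],[0,1,3]).round(4))
E
python3 check.py
```

```text
to go [-0.0003  0.     -0.    ] [-0.03  0.   -0.01] 9.4 [ 0.7   0.77 -1.26] 0.13509229304701578
scene disc [0.55569885 0.20988567]
scene 0.7 [377.6, 182.9] 802 ref [0.55569885 0.20988567 0.17      ]
-0.05 83 x [-0.0055  0.0051  0.0086] y [-0.0134  0.0217]
-0.03 108 x [-0.0016  0.0047  0.0093] y [-0.0145  0.0183]
-0.01 105 x [0.0007 0.005  0.0102] y [-0.0147  0.0189]
0.01 105 x [-0.0012  0.0049  0.0094] y [-0.0142  0.0185]
0.03 104 x [-0.0004  0.0052  0.0085] y [-0.0146  0.0192]
0.05 91 x [-0.002   0.005   0.0086] y [-0.011   0.0144]
0.07 89 x [-0.0014  0.005   0.0095] y [-0.0111  0.0154]
0.09 52 x [-0.0034  0.0049  0.0109] y [-0.0111  0.0117]
0.11 27 x [-0.0047  0.0035  0.0094] y [-0.0115 -0.0054]
0.13 30 x [-0.0045  0.0024  0.009 ] y [-0.0118 -0.0053]
zmin [-0.1189 -0.0466 -0.042 ]
top disc [0.55408526 0.2094044 ]
top 0.52 [239.4, 240.5] 196 ref [0.55408526 0.2094044  0.17      ]
-0.05 22 x [0.0007 0.006  0.0086] y [-0.0106  0.0202]
-0.03 30 x [0.0015 0.0065 0.0084] y [-0.0112  0.0212]
-0.01 30 x [0.0007 0.0062 0.0076] y [-0.011   0.0198]
0.01 31 x [-0.0003  0.0062  0.0079] y [-0.01
[... 298 characters left out ...]
71 -0.0486 -0.0434]
wrist disc [0.55156365 0.21490673]
wrist 0.72 [319.9, 350.1] 8509 ref [0.5545 0.2122 0.17  ]
-0.05 106 x [-0.0079 -0.0023  0.0032] y [0.017  0.0199]
-0.03 132 x [-0.0073 -0.0022  0.0034] y [0.0193 0.0199]
-0.01 166 x [-0.0073 -0.0018  0.0037] y [0.0185 0.0199]
0.01 221 x [-0.0074 -0.002   0.0035] y [0.0187 0.0199]
0.03 384 x [-0.0074 -0.002   0.0036] y [0.0151 0.0199]
0.05 476 x [-0.0069 -0.0019  0.0036] y [0.0141 0.019 ]
0.07 524 x [-0.007  -0.0018  0.0036] y [0.0142 0.0161]
0.09 722 x [-0.0068 -0.0014  0.0036] y [0.0144 0.016 ]
0.11 1063 x [-0.0066 -0.0014  0.0036] y [0.0145 0.016 ]
0.13 3228 x [-0.0069 -0.0013  0.0041] y [-0.0061  0.0161]
zmin [-0.1964 -0.037  -0.0113]
```

View pics/scene4.png

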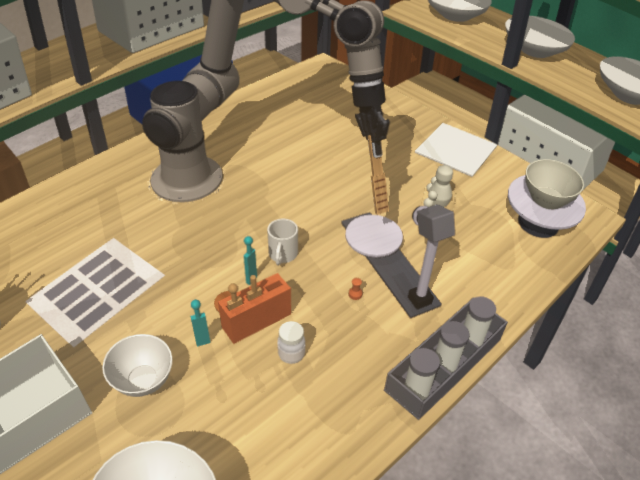

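Scene view: the paddle is tilted at (378,185) above the disc at (374,236), facing the camera at (436,222), and nothing else has moved. Compared in the same cameras it sits about 1 mm too far along the camera's +y, so I'll trim that and hold.

{"api": "carry_out", "payload": {"targets": "-0.0005 -0.001 0 0 0 0 1; -0.0005 -0.001 0 0 0 0 1; -0.0005 -0.001 0 0 0 0 1; -0.0005 -0.001 0 0 0 0 1; -0.0005 -0.001 0 0 0 0 1; -0.0005 -0.001 0 0 0 0 1"}}

```text
time_s: 10.6
ee_pos: [0.4546, 0.2469, 0.4187]
ee_rot: [0.794, 0.575, 0.117, 0.161]
force: [-0.2, 0.1, -0.8]
grip_width: 0.136
finger_force: 48.8
```

```bash
python3 - <<'E'
from goal import *
d,r,p,o=goal();print(d.round(4),r.round(2),o['force'].round(2),o['grip_width'],np.abs(o['joint_vel']).max())
print(finish_job())
E
```

```text
[0.0003 0.001  0.0002] [-0.01 -0.01 -0.02] [-0.16  0.14 -0.78] 0.13555689513953634 0.002601938594779308
the job is handed in; nothing more can be done
None
```

I pulled the paddle from the block and handed the job in with it held steady: handle up, leaning as the camera does, blade middle within about 2 mm of the viewing point by my measurements; the block, the other two tools and everything else looked undisturbed.

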